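# Drain the nut chute into a bin and hold its sprung gate open

## Robot

A 6-joint arm with a two-finger parallel gripper is mounted at the origin on a cart in front of the work surface, level with it; the furniture and walls round the work are solid. World frame = base frame: x ahead of the robot, y to its left, z up, the work surface at z = 0. Lengths are in mm, angles in rad, forces in N, time in s.
With the tool pointing down it reaches from about 425 to 950 mm from the base axis. Payload 3.5 kg.
Tool frame: the origin (TCP) lies between the finger pads; the fingertips stand 25 mm ahead of it and the grasp point (between the pads) lies 6 mm ahead of it; z points along the fingers, y is the line along which they close (so a half turn about z gives the same grasp; the last joint's range is limited). The gripper opens to 85 mm and grips with 20 to 120 N. Pads are 22 mm wide; open, the fingers measure 114 mm over their backs; the gripper's body (76 mm by 85 mm) begins 54 mm behind the grasp point. The pads swing forward as they close: fully open they stand 13 mm farther back than shut.
Start: joints at [0.977, 0.286, 1.577, -0, 1.279, -0.15], TCP at [289.791, 609.613, 256.325] pointing down, gripper open.
Joint ranges: [-2.77, 2.77], [-0.9, 2.22], [0.21, 2.48], [-1.53, 4.67], [0.24, 2.81], [-2.84, 2.84]. Speed limits (rad/s): [2.79, 2.79, 3.14, 3.14, 3.14, 3.14].

## Interface

Orientations are given as [roll, pitch, yaw] about the fixed x, y, z axes, in that order (R = Rz(yaw) Ry(pitch) Rx(roll)).
In Python, from plant import telemetry, cams, workorder, trace, landmark_of gives the robot as it stands.
- The arm moves only by the tool jog_arm, never from a script. Its arguments are lists of equal length, an entry for each row: "linear": the shift along the tool's x, y, z in units of 20 cm (1.0 is 20 cm), a list of three; "yaw": the turn about the tool's z in units of 120 degrees (1.0 is 120 degrees). In form: {"linear": [[tx, ty, tz], ...], "yaw": [yaw, ...]}. A call has exactly 5 rows; each row shifts and turns the commanded pose from where the row before left it, along the tool's axes as they then stand; what a row does not reach is not made up. A row lasts 1/8 s, in which the tool goes at most 62.5 mm and 10.7 degrees, less where a joint would pass 70% of its speed; a pose out of reach is approached as far as the arm can. A call with a number of a shift or a turn outside -1 to 1 is refused whole. A call with a gripper value outside its range is refused whole. "hand" is the gripper command: -1 is fully open, 1 is shut, values between are in proportion, set as the call begins (left out, the last holds). The fingers move at their own pace and stop on an object; "grip_force" is the grip in N (left out, the last holds). Time passes only in rows, so rows that do not move let the fingers close, or fill a call up. It gives the time, the measured TCP pose, the force, the opening and the grip force at its end, in the units of the state.
- telemetry.get_obs(): the state, without advancing time (a new reading comes with each control period).
- cams.capture(name): name is "scene" or "top" or "wrist"; returns a dict with "color" (384x512x3 uint8, blue, green, red), "K" (3x3 intrinsics, pixels), "R" (3x3) and "t" (3): a world point X has camera coordinates R X + t. Camera axes: x right, y down, z forward; pixel columns grow to the right and rows downward; lengths in mm; the calibration is good to about 2 mm. A picture is of the moment at which its call begins. There is no depth.
- workorder.finish_job(): hands the job in; it is judged then, once.
Trained networks look in a picture, given as the dict that the camera call returned (one of the last four; its "shot" number tells which), for a name from the list of things; names that differ only in an ending like _2 or _b are one class to them, and where a whole thing is asked for, a point or a joint stands for the part that bears it (a point fixed in the world has none). Each returns a list of dicts, best first, with "score" (0 to 1); they miss things now and then, are a little off and sometimes report something else, mostly with a low value. They report only what shows in the picture. A call takes as long as a camera call.
- trace(picture, name): "region" (384x512 bool, what is visible of it).
- landmark_of(picture, name): "position" ([x, y, z] in mm, in world coordinates, good to about 4 mm: a listed point, or the origin of a listed thing).
The state is a dict: "clock": time; "joints": joint angles; "joint_vel": joint speeds; "effort": joint torques, N m; "eef_pos": TCP position; "orientation": TCP orientation; "wrist_force": force on the tool from outside, world axes, zero at the start; "moment": the same for the moment, N m; "grip_width": opening from 0.0 (shut) to 1.0 (fully open); "gripper_force": force on a finger pad.
Only numpy, scipy, OpenCV 4.12 (cv2) and the standard library are available. Lean on these libraries where they do the work, as an engineer would, in place of code of your own. Each camera call takes 0.05 s, during which the arm holds its last target. There are 200 camera calls.

## Task

Stand the blue bin on the bench under the spout of the green nut chute and let go of it, then lift the chute's sprung gate by its red knob to 60 degrees, where the gate's white pointer meets the red mark, so that all four nuts slide down into the bin. Finish holding the gate there, about 60 degrees open, so that I can brush out the chute; it springs shut if you let go. Leave the other things on the bench where they are.

Things in the scene. Friction and masses are not known exactly. Their poses are not given: they have to be found in the camera images.
- chute: Green gravity chute, fixed on a dark stand. Origin on the bench straight below the gate's hinge pin; +x level to the raised back, -x the way nuts run out (towards the robot), y across. Trough 42 mm wide inside, 47 outside, sloping 38 degrees; back end 310 mm high, 150 mm behind the hinge. Stand and foot (200x110 mm) lie behind x = -25 mm: under the spout is free.
- chute_lip (a point): Middle of the spout's lower edge, where the nuts drop off: 75 mm in front (-x) of the hinge, 86 mm above the bench. The spout has low walls (16 mm). With the gate open the nuts leave it at about 1 m/s and come down 20 to 90 mm in front of the lip along the chute's -x, within the spout's width.
- gate_hinge (a point): Middle of the gate's hinge pin, 207 mm above the bench, level along the chute's y; 74 mm long with its springs. The cheeks that carry it are 47 mm across overall, reach 34 mm in front of the pin and 219 mm above the bench.
- gate: Steel flap 40 mm wide, hanging 58 mm down from its hinge pin (origin on the pin). Shut, its axes are the chute's; its bottom swings out (chute's -x) and up about the chute's +y. Spring and weight push it shut: 0.13 N m shut, 0.25 N m at 60 degrees (4 N at the knob). A white pointer on each side meets the red mark on each cheek at 60 degrees.
- gate_angle (a joint): Opening angle of the gate in rad: 0 shut (hanging straight down), grows as the bottom edge swings out and up; 60 degrees = 1.047; stop at 1.7.
- gate_knob (a point): Centre of the red round knob on the gate's front, 22 mm across, 24 mm long, axis square to the flap, on a thin stem. In the gate's axes 52 mm in front of (-x) and 35 mm below the pin: 172 mm above the bench when shut, 235 mm at 60 degrees. Pinched from both sides along the chute's y, it can turn between the fingers.
- catch_bin: Blue open sheet-steel bin, loose, about 0.32 kg empty: 140 mm long (its x), 66 mm wide over the rim (its y), 55 mm tall; walls 3 mm, inside 128 x 54 mm. Origin in the middle of its underside, z up. Both ends are alike. Can be picked across its width.
- nut1: Steel hex nut, 30 mm across the flats, 16 mm thick, 60 g, one of four lying in a row in the trough behind the gate; they slide out as soon as it opens. Origin in the middle of its underside.
- nut2: Steel hex nut, 30 mm across the flats, 16 mm thick, 60 g, one of four lying in a row in the trough behind the gate; they slide out as soon as it opens. Origin in the middle of its underside.
- nut3: Steel hex nut, 30 mm across the flats, 16 mm thick, 60 g, one of four lying in a row in the trough behind the gate; they slide out as soon as it opens. Origin in the middle of its underside.
- nut4: Steel hex nut, 30 mm across the flats, 16 mm thick, 60 g, one of four lying in a row in the trough behind the gate; they slide out as soon as it opens. Origin in the middle of its underside.
- tape_measure: Bystander: yellow tape measure, 35x82x63 mm; lies on the bench, to be left alone. Origin at its underside.
- patch_tin: Bystander: flat red tin box, 46x66x17 mm; lies on the bench, to be left alone. Origin at its underside.
- pedal: Bystander: black bicycle pedal, 82x120x22 mm; lies on the bench, to be left alone. Origin at its underside.
- driver_red: Bystander: screwdriver with a red handle, 200 mm long; lies on the bench, to be left alone. Origin at its underside.
- grease_pot: Bystander: white pot with a green lid, 68 mm across, 48 mm tall; lies on the bench, to be left alone. Origin at its underside.

How it is judged:
By the outcome, as a careful person would: the job done as asked, in the order asked, and still so for the second after the job is handed in, while the arm keeps its last pose, push and grip.
It also fails if it takes over 64 s, if anything falls off the work surface, if the arm or the gripper's body presses on something with over 40 N, if the wrist force passes 120 N, or if a joint passes its speed limit or range.

## Working session

There is one attempt and no reset: what is moved stays moved. The work goes in short steps, Python scripts to look and compute and a tool call to move; the robot and the scene stay as the last step left them, time stands still between calls to the robot, and variables do not carry over. Pictures are saved under pics/ and viewed, at most 10 in all, crops included, and the job is handed in when it is done.

Besides the shell and the picture viewer there is one more tool, called after ">>>" by a JSON object that holds its "name" and its "arguments". jog_arm: Moves the arm, as the interface text tells. Its arguments: {"type":"object","properties":{"linear":{"type":"array"},"yaw":{"type":"array"},"hand":{"type":"number"},"grip_force":{"type":"number"}},"required":["linear","yaw"]}

```bash
ls; mkdir -p pics
python3 - <<'E'
from plant import telemetry,cams,landmark_of,trace
import cv2,numpy as np
o=telemetry.get_obs(); print({k:np.round(v,3).tolist() for k,v in o.items()})
ims=[]
for c in ['scene','top']:
    p=cams.capture(c); ims.append(p['color'])
    print(c,'campos',np.round(-p['R'].T@p['t']))
    for n in ['chute','chute_lip','gate_hinge','gate_knob','catch_bin','gate','tape_measure','patch_tin','pedal','driver_red','grease_pot']:
        r=landmark_of(p,n)
        print(n,[(np.round(d['position']).tolist(),round(d['score'],2)) for d in r[:2]])
    for d in trace(p,'catch_bin')[:1]:
        ys,xs=np.nonzero(d['region']); print(cv2.minAreaRect(np.c_[xs,ys].astype(np.float32)),d['score'])
    cv2.imwrite(f'pics/{c}1.png',p['color'])
E
```

```text
pics
{'clock': 0.0, 'joints': [0.977, 0.287, 1.578, -0.0, 1.279, -0.15], 'joint_vel': [-0.001, -0.001, -0.0, 0.001, 0.001, 0.0], 'effort': [0.0, -40.599, -29.262, -0.0, 0.006, -0.0], 'eef_pos': [289.487, 609.116, 254.948], 'orientation': [-3.139, -0.0, 2.698], 'wrist_force': [0.551, -0.46, 0.223], 'moment': [-0.057, -0.005, 0.024], 'gripper_force': 0.0, 'grip_width': 0.995}
scene campos [ -98. -854. 1062.]
chute [([612.0, 106.0, -2.0], 0.93)]
chute_lip [([540.0, 104.0, 86.0], 0.92), ([484.0, -139.0, -0.0], 0.38)]
gate_hinge [([610.0, 105.0, 209.0], 0.82)]
gate_knob [([393.0, -388.0, 0.0], 0.44)]
catch_bin [([485.0, -135.0, 2.0], 0.66)]
gate [([613.0, 106.0, 204.0], 0.41)]
tape_measure [([607.0, 370.0, -2.0], 0.52)]
patch_tin [([434.0, 331.0, 1.0], 0.57)]
pedal [([612.0, 104.0, -4.0], 0.66), ([725.0, 364.0, -5.0], 0.43)]
driver_red [([393.0, -385.0, 1.0], 0.87)]
grease_pot [([714.0, -355.0, -0.0], 0.78)]
top campos [ 373.   -3. 1358.]
chute [([703.0, -357.0, 1.0], 0.67), ([616.0, 107.0, 2.0], 0.63)]
chute_lip []
gate_hinge [([613.0, 109.0, 208.0], 0.84)]
gate_knob [([559.0, 107.0, 170.0], 0.74), ([608.0, 358.0, 6.0], 0.65)]
catch_bin [([484.0, -136.0, 1.0], 0.7)]
gate [([612.0, 108.0, 206.0], 0.67), ([555.0, 105.0, 170.0], 0.32)]
tape_measure [([610.0, 361.0, 4.0], 0.82)]
patch_tin [([438.0, 330.0, 2.0], 0.53), ([706.0, -357.0, -1.0], 0.49)]
pedal [([722.0, 360.0, 4.0], 0.68)]
driver_red [([392.0, -393.0, -3.0], 0.81)]
grease_pot [([701.0, -356.0, 2.0], 0.64)]
((314.1506652832031, 225.26171875), (47.29657745361328, 22.952360153198242), 60.06848907470703) 0.69
```

View pics/scene1.png

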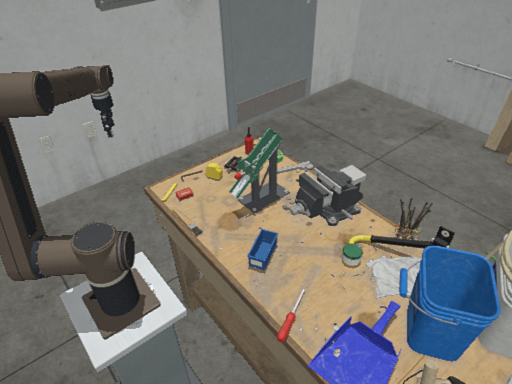

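View pics/top1.png

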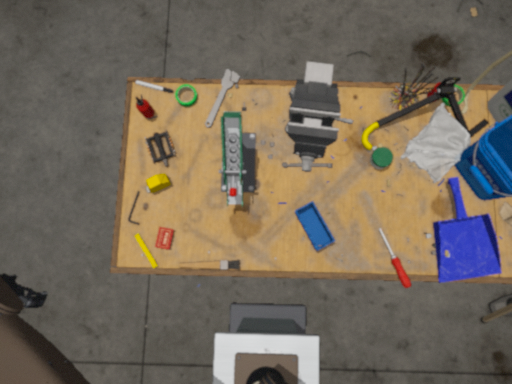

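Scene: chute runs almost along world x, with its red knob at top-view pixel (233,191). The blue bin is at (314,226), yawed about 27°, with free bench between them. The vise is at (312,125), out of the way. Next I'll get the yaws.

```bash
cat > h.py <<'E'
from plant import telemetry,cams,landmark_of,trace
import cv2,numpy as np
def ray(p,uv,z):
    uv=np.atleast_2d(uv).astype(float)
    d=np.c_[uv,np.ones(len(uv))]@np.linalg.inv(p['K']).T@p['R']
    c=-p['R'].T@p['t']; return c+d*((z-c[2])/d[:,2])[:,None]
def binrect(p,z=50):
    d=trace(p,'catch_bin')[0]; ys,xs=np.nonzero(d['region'])
    w=ray(p,np.c_[xs,ys],z)[:,:2].astype(np.float32)
    (c,s,a)=cv2.minAreaRect(w); a=a if s[0]>s[1] else a+90
    return np.round(c,1),np.round(s,1),round((a+90)%180-90,1),round(d['score'],2)
def delta(target,yaw,o=None):
    o=o or telemetry.get_obs(); y=o['orientation'][2]; e=np.array(target)-o['eef_pos']
    t=np.array([np.cos(y)*e[0]+np.sin(y)*e[1],np.sin(y)*e[0]-np.cos(y)*e[1],-e[2]])/200
    return np.round(t,3), np.round(-((yaw-y+np.pi)%(2*np.pi)-np.pi)/np.radians(120),3)
E
python3 - <<'E'
from h import *
p=cams.capture('top'); print(binrect(p))
d=trace(p,'chute')
for r in d[:2]:
    ys,xs=np.nonzero(r['region']); print(r['score'],len(xs),xs.min(),xs.max(),ys.min(),ys.max())
im=cv2.resize(p['color'][95:215,190:280],None,fx=6,fy=5,interpolation=cv2.INTER_CUBIC);cv2.imwrite('pics/chute.png',im)
w=p['color'].astype(int);m=(w[...,2]>130)&(w[...,1]<70)&(w[...,0]<70)
m[:,:220]=0;m[:,250:]=0;ys,xs=np.nonzero(m);print('knob',len(xs),ray(p,[xs.mean(),ys.mean()],175))
print(delta([485,-136,150],np.radians(207)))
E
```

```text
(array([ 482.4, -139. ]), array([141.2,  71.5]), 30.0, 0.84)
0.61 2480 220 256 111 204
knob 40 [[559.42863896 104.71009979 175.        ]]
(array([-2.482, -2.948,  0.532]), np.float64(-0.437))
```

View pics/chute.png

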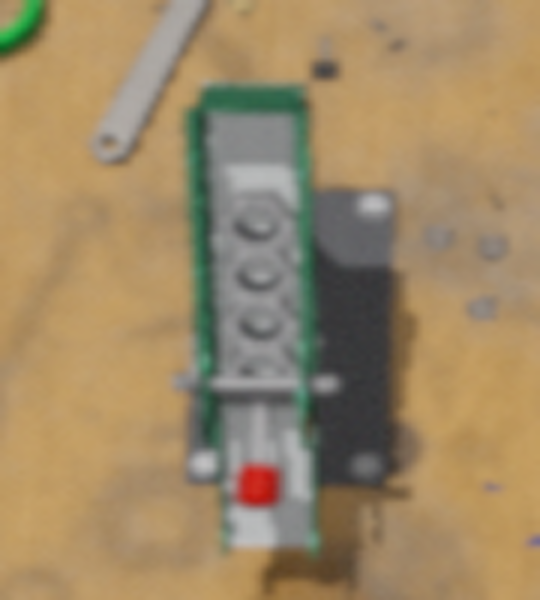

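>>> {"name": "jog_arm", "arguments": {"linear": [[-0.19,-0.226,0],[-0.19,-0.226,0],[-0.19,-0.226,0],[-0.19,-0.226,0],[-0.19,-0.226,0]], "yaw": [0,0,0,0,0], "hand": -1, "grip_force": 40}}

```text
clock: 2.08
eef_pos: [364.6, 322.2, 256.6]
orientation: [3.141, 0.001, 2.698]
wrist_force: [1.8, 0.0, -0.2]
grip_width: 1.0
gripper_force: 0.0
```

>>> {"name": "jog_arm", "arguments": {"linear": [[-0.19,-0.226,0],[-0.19,-0.226,0],[-0.19,-0.226,0],[-0.19,-0.226,0],[-0.19,-0.226,0]], "yaw": [0,0,0,0,0]}}

```text
clock: 2.7
eef_pos: [439.1, 36.4, 256.9]
orientation: [3.141, 0.002, 2.698]
wrist_force: [0.3, 0.3, 0.7]
grip_width: 1.001
gripper_force: 0.0
```

>>> {"name": "jog_arm", "arguments": {"linear": [[-0.19,-0.226,0],[-0.19,-0.226,0],[-0.19,-0.226,0],[0,0,0.05],[0,0,0.05]], "yaw": [0,0,0,-0.085,-0.085]}}

```text
clock: 3.32
eef_pos: [483.7, -134.4, 236.2]
orientation: [3.142, 0.0, 3.058]
wrist_force: [-0.8, 0.7, 0.4]
grip_width: 1.003
gripper_force: 0.0
```

>>> {"name": "jog_arm", "arguments": {"linear": [[0,0,0.05],[0,0,0.05],[0,0,0.05],[0,0,0],[0,0,0]], "yaw": [-0.085,-0.085,-0.085,-0.037,0]}}

```text
clock: 3.95
eef_pos: [483.7, -133.2, 206.4]
orientation: [-3.141, 0.0, -2.619]
wrist_force: [-0.5, 0.9, 0.1]
grip_width: 0.996
gripper_force: 0.0
```

Run:
```python
from h import *
o=telemetry.get_obs();print(o['clock'],o['eef_pos'],o['orientation'],o['joints'])
p=cams.capture('wrist');cv2.imwrite('pics/w1.png',p['color'])
try: print(binrect(p,55),[(d['position'],d['score']) for d in landmark_of(p,'catch_bin')[:2]])
except Exception as e: print(e)
q=cams.capture('top')
a=ray(q,[232.5,113],310)[0];b=ray(q,[235,204.6],92)[0];h=ray(q,[232.9,171.6],208)[0]
print(a,h,b,np.degrees(np.arctan2(a[1]-b[1],a[0]-b[0])))
```

```text
3.95 [ 483.6661223  -133.1673695   206.40026022] [-3.14144557e+00  9.33726059e-05 -2.61870804e+00] [-4.71183420e-01 -5.21584542e-02  2.04245867e+00 -2.11433671e-06
  1.15111823e+00 -2.56486349e+00]
(array([ 483.4, -138.4]), array([141. ,  67.4]), 29.8, 0.87) [([480.5, -137.3, -0.6], 0.6)]
[744.86375515 100.82214854 310.        ] [611.37914371 103.17922154 208.        ] [534.37621819 103.65505236  92.        ] -0.7710842916825875
```

View pics/w1.png

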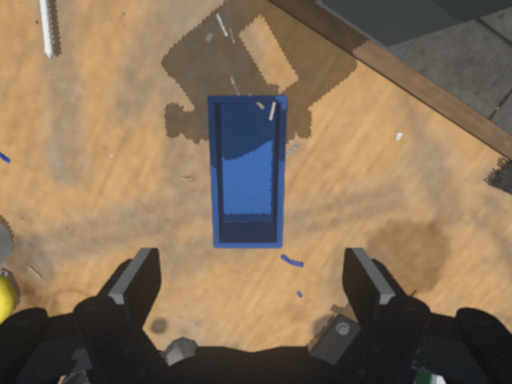

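>>> {"name": "jog_arm", "arguments": {"linear": [[0.073,-0.02,0.15],[0,0,0.24],[0,0,0.22],[0,0,0.18],[0,0,0]], "yaw": [0,0,0,0,0]}}

```text
clock: 4.78
eef_pos: [470.8, -142.8, 45.7]
orientation: [3.136, -0.004, -2.618]
wrist_force: [-0.2, 1.1, 0.3]
grip_width: 1.0
gripper_force: 0.0
```

>>> {"name": "jog_arm", "arguments": {"linear": [[0,0,0],[0,0,0],[0,0,0],[0,0,0],[0,0,0]], "yaw": [0,0,0,0,0], "hand": 1, "grip_force": 40}}

```text
clock: 5.4
eef_pos: [474.4, -144.6, 50.4]
orientation: [-3.139, 0.002, -2.618]
wrist_force: [-1.7, 0.9, 6.0]
grip_width: 0.765
gripper_force: 45.7
```

>>> {"name": "jog_arm", "arguments": {"linear": [[0,0,0],[0,0,0],[0,0,-0.05],[0,0,-0.1],[0,0,0]], "yaw": [0,0,0,0,0]}}

```text
clock: 6.02
eef_pos: [473.8, -144.4, 79.6]
orientation: [-3.139, 0.002, -2.618]
wrist_force: [0.7, 0.3, -2.5]
grip_width: 0.76
gripper_force: 45.9
```

Run:
```python
from h import *
o=telemetry.get_obs();print({k:np.round(o[k],3).tolist() for k in ['clock','eef_pos','orientation','joints','grip_width','gripper_force','wrist_force']})
p=cams.capture('wrist');cv2.imwrite('pics/w2.png',p['color'])
print(delta([470,104.5,80],np.pi))
```

```text
{'clock': 6.025, 'eef_pos': [473.756, -144.397, 79.591], 'orientation': [-3.139, 0.002, -2.618], 'joints': [-0.501, 0.118, 2.133, -0.0, 0.887, -2.595], 'grip_width': 0.76, 'gripper_force': 45.88, 'wrist_force': [0.678, 0.346, -2.489]}
(array([-0.608,  1.083, -0.007]), np.float64(0.25))
```

View pics/w2.png

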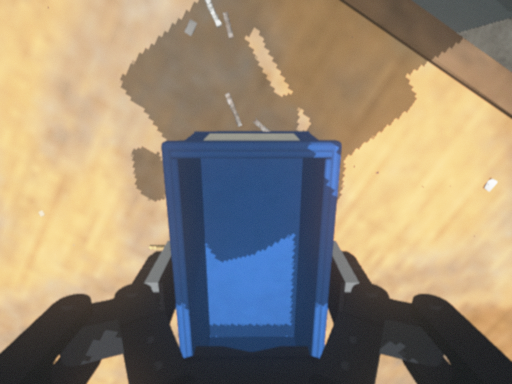

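>>> {"name": "jog_arm", "arguments": {"linear": [[0,0,0],[0,0,0],[0,0,0],[0.005,0.2,0.03],[0.009,0.25,0.05]], "yaw": [0.085,0.085,0.08,0,0]}}

```text
clock: 6.7
eef_pos: [469.9, -53.6, 61.6]
orientation: [3.142, -0.0, 3.139]
wrist_force: [0.6, 0.4, -3.9]
grip_width: 0.759
gripper_force: 46.1
```

>>> {"name": "jog_arm", "arguments": {"linear": [[0,0.25,0],[0,0.25,0],[0,0.18,0],[0,0.11,0],[0,0,0]], "yaw": [0,0,0,0,0]}}

```text
clock: 7.32
eef_pos: [468.9, 105.2, 61.2]
orientation: [-3.142, -0.002, -3.139]
wrist_force: [-0.5, -0.7, -3.3]
grip_width: 0.764
gripper_force: 46.3
```

Run:
```python
from h import *
o=telemetry.get_obs();print({k:np.round(o[k],3).tolist() for k in ['clock','eef_pos','orientation','joints','grip_width','gripper_force','wrist_force']})
p=cams.capture('wrist');cv2.imwrite('pics/w3.png',p['color'])
for n in ['chute_lip','gate_hinge','gate_knob','catch_bin']: print(n,[(np.round(d['position'],1),round(d['score'],2)) for d in landmark_of(p,n)[:2]])
```

```text
{'clock': 7.325, 'eef_pos': [468.946, 105.203, 61.168], 'orientation': [-3.142, -0.002, -3.139], 'joints': [0.009, 0.124, 2.17, -0.0, 0.85, -1.565], 'grip_width': 0.764, 'gripper_force': 46.288, 'wrist_force': [-0.542, -0.66, -3.268]}
chute_lip []
gate_hinge [(array([475.2, 106.6,  13.8]), 0.59)]
gate_knob []
catch_bin [(array([477.3, 102.9,  13. ]), 0.62)]
```

View pics/w3.png

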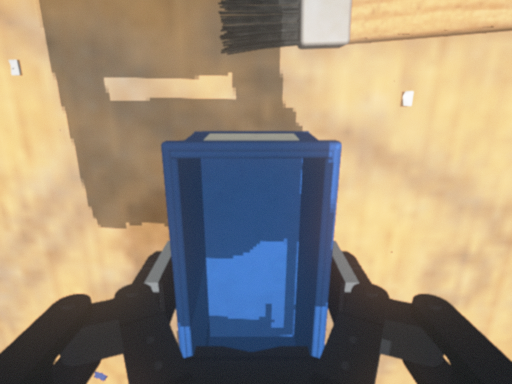

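>>> {"name": "jog_arm", "arguments": {"linear": [[-0.01,-0.007,0.02],[0,0,0.02],[0,0,0.012],[0,0,0],[0,0,0]], "yaw": [0,0,0,0,0]}}

```text
clock: 8.2
eef_pos: [472.2, 102.7, 52.0]
orientation: [-3.142, 0.0, -3.141]
wrist_force: [0.1, 0.3, -4.3]
grip_width: 0.761
gripper_force: 46.3
```

>>> {"name": "jog_arm", "arguments": {"linear": [[0,0,0],[0,0,0],[0,0,0],[0,0,0],[0,0,0]], "yaw": [0,0,0,0,0], "hand": -1}}

```text
clock: 8.82
eef_pos: [472.2, 102.7, 52.0]
orientation: [3.142, 0.0, -3.141]
wrist_force: [1.0, -0.3, -0.0]
grip_width: 1.002
gripper_force: 0.0
```

>>> {"name": "jog_arm", "arguments": {"linear": [[0,0,-0.1],[0,0,-0.2],[0.2,0,-0.25],[0.1,0,-0.25],[0,0,-0.2]], "yaw": [0,0,0,0,0]}}

```text
clock: 9.45
eef_pos: [412.0, 102.8, 252.6]
orientation: [3.142, 0.002, -3.141]
wrist_force: [0.9, -0.5, 0.8]
grip_width: 0.999
gripper_force: 0.0
```

Run:
```python
from h import *
o=telemetry.get_obs();print({k:np.round(o[k],3).tolist() for k in ['clock','eef_pos','orientation','grip_width','wrist_force']})
ims=[]
for c in ['wrist','scene','top']:
    p=cams.capture(c)
    ims.append(p['color'] if c=='wrist' else cv2.resize(p['color'][60:300,130:370] if c=='scene' else p['color'][90:250,160:320],(384,384),interpolation=cv2.INTER_CUBIC))
    for n in ['chute_lip','gate_hinge','gate_knob','catch_bin']: print(c,n,[(np.round(d['position'],1),round(d['score'],2)) for d in landmark_of(p,n)[:1]])
    try: print(binrect(p,55))
    except Exception as e: print(e)
cv2.imwrite('pics/m4.png',cv2.resize(np.hstack(ims[:2]),(798,342)))
```

```text
{'clock': 9.45, 'eef_pos': [412.0, 102.795, 252.612], 'orientation': [3.142, 0.002, -3.141], 'grip_width': 0.999, 'wrist_force': [0.869, -0.466, 0.827]}
wrist chute_lip [(array([537.5, 106.9,  89.8]), 0.97)]
wrist gate_hinge []
wrist gate_knob []
wrist catch_bin [(array([480.4, 103.3,   1. ]), 0.88)]
(array([478.2, 102.5]), array([151.1,  68.2]), 0.1, 0.84)
scene chute_lip [(array([542.5, 107.1,  84.2]), 0.83)]
scene gate_hinge [(array([611.1, 109.1, 206.7]), 0.6)]
scene gate_knob [(array([538. , 107.7,  84. ]), 0.59)]
scene catch_bin [(array([484.6, 105.1,  -3. ]), 0.66)]
(array([470.2,  78.2]), array([110.8, 159.4]), -1.1, 0.61)
top chute_lip [(array([539.6, 107.5,  87. ]), 0.91)]
top gate_hinge [(array([612.9, 105.8, 209.1]), 0.98)]
top gate_knob [(array([559.1, 104.2, 170.3]), 0.51)]
top catch_bin [(array([480.8, 107.3,   2.8]), 0.94)]
(array([517.8, 101.6]), array([58.6, 74.4]), -80.9, 0.85)
```

View pics/m4.png

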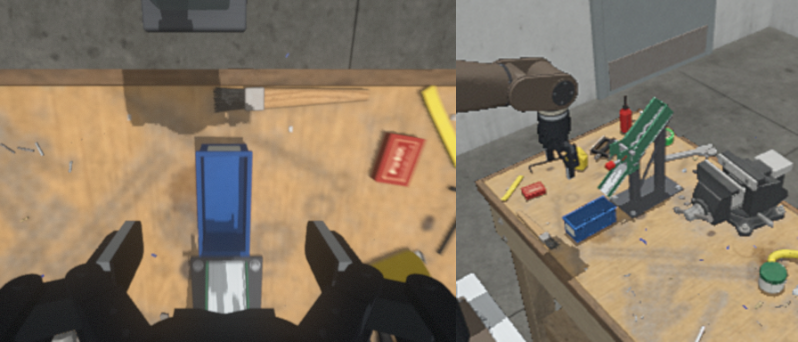

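Run:
```python
from h import *
p=cams.capture('wrist');w=p['color'].astype(int)
print(np.round(-p['R'].T@p['t']))
h=cv2.cvtColor(p['color'],cv2.COLOR_BGR2HSV)
for r in range(290,352,8):
    g=(h[r,:,0]>50)&(h[r,:,0]<95)&(h[r,:,1]>80)&(h[r,:,2]>25); xs=np.nonzero(g)[0]; xs=xs[(xs>190)&(xs<330)]
    print(r,xs.tolist(), [ray(p,[x,r],100)[0][:2].round(1).tolist() for x in (xs[[0,-1]] if len(xs) else [])])
for r in range(180,280,20):
    b=(h[r,:,0]>100)&(h[r,:,0]<125)&(h[r,:,1]>120); xs=np.nonzero(b)[0];xs=xs[(xs>190)&(xs<310)]
    print(r,xs[0],xs[-1],[ray(p,[x,r],55)[0][:2].round(1).tolist() for x in xs[[0,-1]]])
```

```text
[336. 102. 369.]
290 [] []
298 [232] [[535.9, 82.6], [535.9, 82.6]]
306 [232, 277] [[545.5, 82.4], [545.5, 128.2]]
314 [232, 277] [[555.3, 82.3], [555.3, 128.4]]
322 [232, 277] [[565.2, 82.1], [565.2, 128.7]]
330 [278] [[575.3, 130.0], [575.3, 130.0]]
338 [231, 232, 278] [[585.7, 80.6], [585.7, 130.3]]
346 [231] [[596.2, 80.4], [596.2, 80.4]]
180 221 281 [[425.2, 70.6], [425.2, 132.8]]
200 221 281 [[447.2, 70.0], [447.2, 133.5]]
220 222 280 [[470.1, 70.4], [470.1, 133.0]]
240 223 280 [[494.0, 70.8], [493.9, 133.7]]
260 224 279 [[518.9, 71.3], [518.9, 133.3]]
```

Bin centre is at y≈102 and spout centre at y≈105.3, so I'll regrip and shift the bin 3 mm to centre it.

>>> {"name": "jog_arm", "arguments": {"linear": [[0,0,0.2],[-0.1,0,0.25],[-0.2,0,0.25],[0,0,0.2],[0,0,0.1]], "yaw": [0,0,0,0,0]}}

```text
clock: 11.02
eef_pos: [470.9, 102.6, 49.1]
orientation: [-3.142, -0.005, -3.142]
wrist_force: [-1.1, -0.6, 0.2]
grip_width: 1.004
gripper_force: 0.0
```

>>> {"name": "jog_arm", "arguments": {"linear": [[0,0,0],[0,0,0],[0,0,0],[0,0,0],[0,0,0]], "yaw": [0,0,0,0,0], "hand": 1}}

```text
clock: 11.65
eef_pos: [472.2, 102.7, 52.2]
orientation: [-3.142, 0.001, -3.141]
wrist_force: [-0.1, -0.1, -3.7]
grip_width: 0.762
gripper_force: 45.0
```

>>> {"name": "jog_arm", "arguments": {"linear": [[0,0,-0.015],[0,0.008,0],[0,0.009,0],[0,0,0.015],[0,0,0]], "yaw": [0,0,0,0,0]}}

```text
clock: 12.28
eef_pos: [471.9, 106.1, 51.5]
orientation: [-3.142, -0.001, -3.141]
wrist_force: [-0.1, -0.1, -4.0]
grip_width: 0.761
gripper_force: 45.2
```

>>> {"name": "jog_arm", "arguments": {"linear": [[0,0,0],[0,0,0],[0,0,0],[0,0,0],[0,0,0]], "yaw": [0,0,0,0,0], "hand": -1}}

```text
clock: 12.9
eef_pos: [472.2, 106.0, 52.0]
orientation: [-3.142, 0.0, -3.141]
wrist_force: [0.2, -0.0, 0.5]
grip_width: 0.998
gripper_force: 0.0
```

>>> {"name": "jog_arm", "arguments": {"linear": [[0,0,-0.1],[0,0,-0.2],[0.2,0,-0.25],[0.1,0,-0.25],[0,0,-0.2]], "yaw": [0,0,0,0,0]}}

```text
clock: 13.52
eef_pos: [412.0, 106.2, 252.6]
orientation: [3.142, 0.002, -3.141]
wrist_force: [1.5, 0.1, -0.7]
grip_width: 1.003
gripper_force: 0.0
```

Run:
```python
from h import *
o=telemetry.get_obs();print({k:np.round(o[k],3).tolist() for k in ['clock','eef_pos','orientation','grip_width','wrist_force']})
p=cams.capture('wrist')
h=cv2.cvtColor(p['color'],cv2.COLOR_BGR2HSV)
for r in range(300,340,8):
    g=(h[r,:,0]>50)&(h[r,:,0]<95)&(h[r,:,1]>80)&(h[r,:,2]>25); xs=np.nonzero(g)[0]; xs=xs[(xs>190)&(xs<330)]
    print(r,[ray(p,[x,r],100)[0][:2].round(1).tolist() for x in (xs[[0,-1]] if len(xs) else [])])
for r in range(180,280,20):
    b=(h[r,:,0]>100)&(h[r,:,0]<125)&(h[r,:,1]>120); xs=np.nonzero(b)[0];xs=xs[(xs>190)&(xs<310)]
    print(r,[ray(p,[x,r],55)[0][:2].round(1).tolist() for x in xs[[0,-1]]])
```

```text
{'clock': 13.525, 'eef_pos': [412.009, 106.188, 252.647], 'orientation': [3.142, 0.002, -3.141], 'grip_width': 1.003, 'wrist_force': [1.476, 0.063, -0.702]}
300 [[539.1, 81.9], [539.1, 127.7]]
308 [[548.8, 81.7], [548.8, 128.0]]
316 [[558.7, 81.5], [558.7, 81.5]]
324 [[568.8, 81.3], [568.8, 129.4]]
332 [[579.1, 81.1], [579.0, 129.7]]
180 [[425.0, 74.0], [424.9, 136.6]]
200 [[447.1, 73.3], [447.1, 136.2]]
220 [[470.2, 73.8], [470.1, 136.8]]
240 [[494.2, 73.1], [494.2, 136.4]]
260 [[519.4, 73.5], [519.3, 137.1]]
```

>>> {"name": "jog_arm", "arguments": {"linear": [[0,-0.007,-0.12],[-0.13,0,-0.12],[-0.2,0,0],[-0.2,0,0],[-0.2,0,0]], "yaw": [0,0,0,0,0]}}

```text
clock: 14.2
eef_pos: [560.3, 104.7, 298.4]
orientation: [-3.142, -0.0, -3.141]
wrist_force: [-0.1, 0.3, -0.2]
grip_width: 0.997
gripper_force: 0.0
```

Run:
```python
from h import *
o=telemetry.get_obs();print({k:np.round(o[k],3).tolist() for k in ['clock','eef_pos','orientation','joints']})
p=cams.capture('wrist');cv2.imwrite('pics/w5.png',p['color'])
for n in ['gate_hinge','gate_knob']: print(n,[(np.round(d['position'],1),round(d['score'],2)) for d in landmark_of(p,n)[:1]])
for d in trace(p,'gate_knob')[:1]:
    ys,xs=np.nonzero(d['region']); print(d['score'],len(xs),xs.min(),xs.max(),ys.min(),ys.max())
h=cv2.cvtColor(p['color'],cv2.COLOR_BGR2HSV);m=((h[...,0]<6)|(h[...,0]>174))&(h[...,1]>170)&(h[...,2]>70);m[:,:170]=0;m[:,340:]=0;m[:200]=0
ys,xs=np.nonzero(m);print(len(xs),xs.min(),xs.max(),ys.min(),ys.max(),ray(p,[[xs.min(),ys.mean()],[xs.max(),ys.mean()],[xs.mean(),ys.min()]],172).round(1))
```

```text
{'clock': 14.2, 'eef_pos': [560.349, 104.675, 298.363], 'orientation': [-3.142, -0.0, -3.141], 'joints': [0.007, 0.025, 1.794, -0.0, 1.323, -1.564]}
gate_hinge [(array([664.2, 104.9, 177.9]), 0.41)]
gate_knob [(array([563.7, 109.7, 172.7]), 0.58)]
0.9 3168 226 282 174 276
131 243 264 200 206 [[572.3  97.2 172. ]
 [572.2 114.5 172. ]
 [569.9 105.6 172. ]]
```

View pics/w5.png

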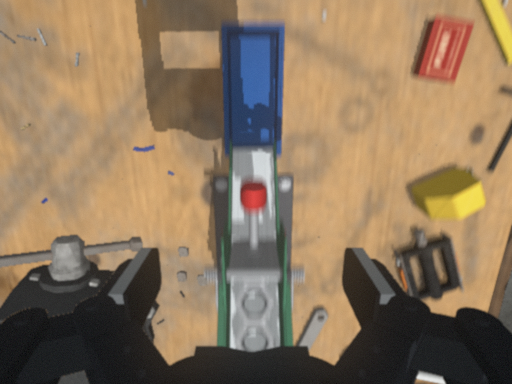

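Wrist view: knob at (253,195), hinge pin at (253,275), spout and bin aligned above it. Now to turn these into positions.

Run:
```python
from h import *
p=cams.capture('wrist')
print(ray(p,[[253.5,195]],175).round(1),ray(p,[[203,276],[303,276]],207).round(1), ray(p,[[233,148],[276,148]],95).round(1))
h=cv2.cvtColor(p['color'],cv2.COLOR_BGR2HSV);m=((h[...,0]<8)|(h[...,0]>172))&(h[...,1]>150)&(h[...,2]>60);m[:,:225]=0;m[:,285:]=0;m[:165]=0;m[230:]=0
ys,xs=np.nonzero(m);print(xs.min(),xs.max(),ys.min(),ys.max()); print(ray(p,[[xs.min(),195],[xs.max(),195]],172).round(1), ray(p,[[253,ys.min()],[253,ys.max()]],178).round(1))
```

```text
[[562.7 105.7 175. ]] [[617.2  67.1 207. ]
 [617.2 143.4 207. ]] [[538.5  85.2  95. ]
 [538.5 129.3  95. ]]
242 265 180 208
[[563.7  96.4 172. ]
 [563.7 115.2 172. ]] [[549.3 105.3 178. ]
 [572.8 105.3 178. ]]
```

>>> {"name": "jog_arm", "arguments": {"linear": [[0.005,0.004,0.15],[0,0,0.2],[0,0,0.14],[0,0,0.07],[0,0,0.03]], "yaw": [0,0,0,0,0]}}

```text
clock: 15.08
eef_pos: [557.6, 105.6, 180.7]
orientation: [3.142, -0.0, -3.141]
wrist_force: [-0.0, -1.2, -0.3]
grip_width: 1.003
gripper_force: 0.0
```

>>> {"name": "jog_arm", "arguments": {"linear": [[0,0,0],[0,0,0],[0,0,0],[0,0,0],[0,0,0]], "yaw": [0,0,0,0,0], "hand": 1, "grip_force": 45}}

```text
clock: 15.7
eef_pos: [558.7, 106.0, 181.5]
orientation: [3.14, 0.002, -3.142]
wrist_force: [0.6, 2.4, 1.2]
grip_width: 0.233
gripper_force: 43.9
```

>>> {"name": "jog_arm", "arguments": {"linear": [[0,0,0],[0,0,0],[0,0,0],[0,0,0],[0,0,0]], "yaw": [0,0,0,0,0]}}

```text
clock: 16.32
eef_pos: [558.7, 105.9, 181.4]
orientation: [3.141, 0.002, -3.141]
wrist_force: [1.2, 4.9, 2.9]
grip_width: 0.232
gripper_force: 44.1
```

Run:
```python
from h import *
o=telemetry.get_obs();print({k:np.round(o[k],3).tolist() for k in ['clock','eef_pos','grip_width','gripper_force','wrist_force','moment']})
a=np.radians(np.arange(0,61,6));x=-52*np.cos(a)-35*np.sin(a);z=-35*np.cos(a)+52*np.sin(a)
print(np.c_[np.degrees(a),x,z].round(1)); print((-np.diff(np.c_[x,z],axis=0)/200).round(4))
```

```text
{'clock': 16.325, 'eef_pos': [558.675, 105.938, 181.375], 'grip_width': 0.232, 'gripper_force': 44.11, 'wrist_force': [1.193, 4.859, 2.879], 'moment': [0.819, -0.299, -0.002]}
[[  0.  -52.  -35. ]
 [  6.  -55.4 -29.4]
 [ 12.  -58.1 -23.4]
 [ 18.  -60.3 -17.2]
 [ 24.  -61.7 -10.8]
 [ 30.  -62.5  -4.3]
 [ 36.  -62.6   2.2]
 [ 42.  -62.1   8.8]
 [ 48.  -60.8  15.2]
 [ 54.  -58.9  21.5]
 [ 60.  -56.3  27.5]]
[[ 0.0169 -0.0281]
 [ 0.0138 -0.0297]
 [ 0.0106 -0.031 ]
 [ 0.0073 -0.032 ]
 [ 0.004  -0.0326]
 [ 0.0005 -0.0328]
 [-0.0029 -0.0327]
 [-0.0063 -0.0322]
 [-0.0096 -0.0314]
 [-0.0128 -0.0302]]
```

>>> {"name": "jog_arm", "arguments": {"linear": [[0.017,0,-0.028],[0.014,0,-0.03],[0.011,0,-0.031],[0.007,0,-0.032],[0.004,0,-0.033]], "yaw": [0,0,0,0,0]}}

```text
clock: 16.95
eef_pos: [547.6, 105.8, 209.8]
orientation: [3.141, 0.001, -3.142]
wrist_force: [6.2, 4.8, -5.0]
grip_width: 0.232
gripper_force: 44.1
```

>>> {"name": "jog_arm", "arguments": {"linear": [[0.0005,0,-0.033],[-0.003,0,-0.033],[-0.006,0,-0.032],[-0.01,0,-0.031],[-0.013,0,-0.03]], "yaw": [0,0,0,0,0]}}

```text
clock: 17.58
eef_pos: [551.1, 105.8, 239.5]
orientation: [3.141, -0.01, -3.141]
wrist_force: [-1.4, 5.3, -6.3]
grip_width: 0.236
gripper_force: 44.1
```

>>> {"name": "jog_arm", "arguments": {"linear": [[0,0,0],[0,0,0],[0,0,0],[0,0,0],[0,0,0]], "yaw": [0,0,0,0,0]}}

```text
clock: 18.2
eef_pos: [551.7, 105.8, 240.8]
orientation: [3.141, -0.007, -3.141]
wrist_force: [-1.3, 4.3, -6.0]
grip_width: 0.235
gripper_force: 44.1
```

Run:
```python
from h import *
o=telemetry.get_obs();print({k:np.round(o[k],3).tolist() for k in ['clock','eef_pos','grip_width','gripper_force','wrist_force','moment']})
ims=[]
for c in ['wrist','scene']:
    p=cams.capture(c)
    ims.append(cv2.resize(p['color'] if c=='wrist' else p['color'][120:276,180:336],(400,400),interpolation=cv2.INTER_CUBIC))
    for n in ['gate_knob','nut1','catch_bin']: print(c,n,[(np.round(d['position'],1),round(d['score'],2)) for d in landmark_of(p,n)[:5]])
cv2.imwrite('pics/m6.png',np.hstack(ims))
```

```text
{'clock': 18.2, 'eef_pos': [551.688, 105.847, 240.823], 'grip_width': 0.235, 'gripper_force': 44.14, 'wrist_force': [-1.339, 4.266, -5.973], 'moment': [0.765, 0.4, 0.015]}
wrist gate_knob [(array([556.4, 104.4, 229.4]), 0.68)]
wrist nut1 [(array([471.9, 111.6,  42.2]), 0.94), (array([452.8, 105.5,  13.8]), 0.83), (array([480. , 104.3,   3.3]), 0.7), (array([442. , 105.4,  23.9]), 0.69)]
wrist catch_bin [(array([477.8, 104. ,   0.8]), 0.92)]
scene gate_knob [(array([556.1, 102. , 231. ]), 0.56)]
scene nut1 [(array([470.1, 108.8,  34.9]), 0.59)]
scene catch_bin [(array([486.5, 108.2,   1.3]), 0.64)]
```

View pics/m6.png

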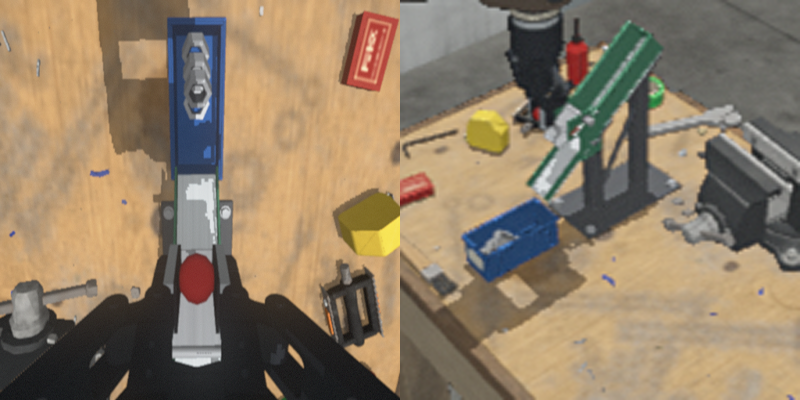

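>>> {"name": "jog_arm", "arguments": {"linear": [[-0.006,0,-0.01],[-0.006,0,-0.008],[0,0,0],[0,0,0],[0,0,0]], "yaw": [0,0,0,0,0]}}

```text
clock: 19.23
eef_pos: [553.4, 105.9, 244.3]
orientation: [3.141, -0.01, -3.141]
wrist_force: [-3.6, 4.4, -5.1]
grip_width: 0.229
gripper_force: 44.1
```

Run:
```python
from h import *
o=telemetry.get_obs();print({k:np.round(o[k],3).tolist() for k in ['clock','eef_pos','grip_width','wrist_force']})
ims=[]
for c in ['wrist','scene']:
    p=cams.capture(c)
    ims.append(cv2.resize(p['color'][200:360,170:330] if c=='wrist' else p['color'][135:205,215:285],(400,400),interpolation=cv2.INTER_CUBIC))
    for n in ['gate_knob','gate','gate_angle','nut1']: 
        print(c,n,[(np.round(d['position'],1),round(d['score'],2)) for d in landmark_of(p,n)[:4]] if n!='gate_angle' else '')
    h=cv2.cvtColor(p['color'],cv2.COLOR_BGR2HSV);m=((h[...,0]<8)|(h[...,0]>172))&(h[...,1]>150)&(h[...,2]>60)
    if c=='wrist': m[:,:215]=0;m[:,290:]=0;m[:220]=0
    else: m[:135]=0;m[205:]=0;m[:,:215]=0;m[:,285:]=0
    ys,xs=np.nonzero(m);print(len(xs),xs.min(),xs.max(),ys.min(),ys.max())
    for z in (229,235,241): 
        q=np.array([557,105,z]);v=p['K']@(p['R']@q+p['t']);print(z,(v[:2]/v[2]).round(1))
cv2.imwrite('pics/m7.png',np.hstack(ims))
```

```text
{'clock': 19.225, 'eef_pos': [553.376, 105.851, 244.302], 'grip_width': 0.229, 'wrist_force': [-3.579, 4.449, -5.127]}
wrist gate_knob [(array([556.2, 110.6, 232. ]), 0.77)]
wrist gate [(array([612.8, 103.3, 208.3]), 0.71), (array([480. , 105.9,   3.3]), 0.69), (array([719.8, 359.5,  -0.9]), 0.43)]
wrist gate_angle 
wrist nut1 [(array([473.2, 116.1,  43.5]), 0.9), (array([443.7, 106.2,  26. ]), 0.69), (array([450.9, 106. ,  17. ]), 0.66), (array([481. , 103.4,   2.7]), 0.62)]
1588 230 273 244 289
229 [250.9 265.4]
235 [250.9 272.2]
241 [250.8 279.5]
scene gate_knob [(array([554.4, 101.9, 229.9]), 0.48)]
scene gate [(array([556.4, 101.6, 231.4]), 0.71), (array([614.3, 107.4, 202.8]), 0.4)]
scene gate_angle 
scene nut1 [(array([472.6, 104.7,  37.4]), 0.38)]
117 232 252 136 165
229 [236.2 164. ]
235 [236.1 162.7]
241 [236.  161.3]
```

View pics/m7.png

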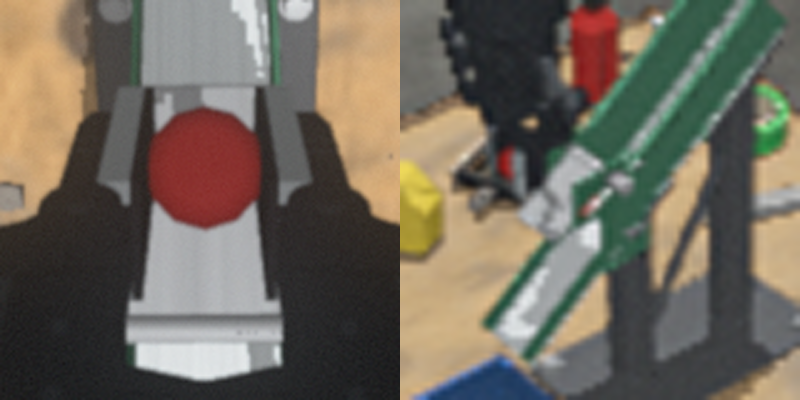

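Run:
```python
from h import *
p=cams.capture('wrist')
def pr(q):
    v=p['K']@(p['R']@np.array(q)+p['t']);return (v[:2]/v[2]).round(1)
for hx in (611,613,615):
    print(hx,'pin',pr([hx,105,207]))
    for a in (52,56,60,64):
        t=np.radians(a);f=lambda x,z:[hx+x*np.cos(t)+z*np.sin(t),105,207-x*np.sin(t)+z*np.cos(t)]
        print(a,'face',pr(f(-64,-35)),'edge',pr(f(-1,-58)),np.round(f(-52,-35)))
g=p['color'][:,250].astype(int).sum(1)
print('col',[(r,int(g[r])) for r in range(222,246)],[(r,int(g[r])) for r in range(318,342)])
```

```text
611 pin [250.9 326. ]
52 face [250.9 247.9] edge [250.9 230.8] [551. 105. 226.]
56 face [250.8 257.3] edge [250.9 229.6] [553. 105. 231.]
60 face [250.8 267.7] edge [250.9 228.9] [555. 105. 235.]
64 face [250.8 279.1] edge [250.9 228.5] [557. 105. 238.]
613 pin [250.9 328.7]
52 face [250.9 251.8] edge [250.9 233.5] [553. 105. 226.]
56 face [250.8 261.4] edge [250.9 232.4] [555. 105. 231.]
60 face [250.8 271.8] edge [250.9 231.7] [557. 105. 235.]
64 face [250.8 283.2] edge [250.9 231.5] [559. 105. 238.]
615 pin [250.9 331.5]
52 face [250.9 255.8] edge [250.9 236.3] [555. 105. 226.]
56 face [250.8 265.4] edge [250.9 235.2] [557. 105. 231.]
60 face [250.8 275.9] edge [250.9 234.6] [559. 105. 235.]
64 face [250.8 287.4] edge [250.9 234.4] [561. 105. 238.]
col [(222, 466), (223, 465), (224, 462), (225, 466), (226, 462), (227, 466), (228, 464), (229, 457), (230, 458), (231, 464), (232, 457), (233, 420), (234, 378), (235, 394), (236, 407), (237, 416), (238, 416), (239, 407), (240, 397), (241, 352), (242, 292), (243, 210), (244, 196), (245, 197)] [(318, 523), (319, 529), (320, 521), (321, 527), (322, 529), (323, 526), (324, 516), (325, 439), (326, 327), (327, 330), (328, 374), (329, 432), (330, 474), (331, 522), (332, 566), (333, 583), (334, 585), (335, 559), (336, 567), (337, 625), (338, 668), (339, 672), (340, 674), (341, 675)]
```

>>> {"name": "jog_arm", "arguments": {"linear": [[-0.004,0,-0.009],[0,0,0],[0,0,0],[0,0,0],[0,0,0]], "yaw": [0,0,0,0,0]}}

```text
clock: 20.3
eef_pos: [554.3, 105.8, 246.1]
orientation: [3.141, -0.009, -3.141]
wrist_force: [-3.7, 4.9, -4.6]
grip_width: 0.232
gripper_force: 44.1
```

Run:
```python
from h import *
o=telemetry.get_obs();print({k:np.round(o[k],3).tolist() for k in ['clock','eef_pos','grip_width','wrist_force']})
p=cams.capture('wrist')
h=cv2.cvtColor(p['color'],cv2.COLOR_BGR2HSV);m=((h[...,0]<8)|(h[...,0]>172))&(h[...,1]>150)&(h[...,2]>60);m[:,:215]=0;m[:,290:]=0;m[:220]=0
ys,xs=np.nonzero(m);c=(ys.min()+ys.max())/2
g=p['color'][:,250].astype(int).sum(1)
e=222+np.argmin(np.diff(g[222:240]));pin=315+np.argmin(np.diff(g[315:335]))+6;print(c,e,pin)
def pr(q):
    v=p['K']@(p['R']@np.array(q)+p['t']);return (v[1]/v[2]).round(1)
for a in (56,58,60,62):
    t=np.radians(a);f=lambda x,z:[614+x*np.cos(t)+z*np.sin(t),105,207-x*np.sin(t)+z*np.cos(t)]
    print(a,pr([614,105,207]),pr(f(-64,-35)),pr(f(-1,-58)))
for n in ['gate_knob','nut1','catch_bin']: print(n,[(np.round(d['position'],1),round(d['score'],2)) for d in landmark_of(p,n)[:5]])
```

```text
{'clock': 20.3, 'eef_pos': [554.283, 105.838, 246.115], 'grip_width': 0.232, 'wrist_force': [-3.72, 4.923, -4.635]}
266.5 230 328
56 326.7 259.5 231.4
58 326.7 264.5 231.0
60 326.7 269.8 230.7
62 326.7 275.3 230.5
gate_knob [(array([559.6, 105.3, 236. ]), 0.9)]
nut1 [(array([442.1, 106.1,  26.7]), 0.79), (array([475.8, 113.6,  43.8]), 0.76), (array([481. , 101.5,   4.6]), 0.74), (array([452.7, 104.2,  14.4]), 0.61), (array([557.9, 108.1, 234. ]), 0.16)]
catch_bin [(array([481.4, 105.9,   4.6]), 0.85), (array([480.2, 101.3,   3.9]), 0.61)]
```

```bash
python3 -c "
from plant import workorder;print(workorder.finish_job())"
```

```text
the job is handed in; nothing more can be done
None
```

The job is handed in: the blue bin stands free under the spout with all four nuts in it, and the arm is holding the gate at about 60 degrees (59 by camera, 62 by arm travel).

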